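Lock the tool rest, heft two heel blocks and hold the heavier one ready at the wheel

TASK

First push the red cam lever on the grinder's tool-rest slide all the way down, so that the rest is locked. Then lift the two look-alike heel blocks clear of the blue tray, one at a time, to feel which is the heavier (solid rubber, the other is foam); stand the lighter one back upright in the tray and let go of it, and bring the heavier one to the grinder. Finish still gripping it, held lightly down flat on the tool rest with its rounded end pointing straight at the middle of the grey wheel's rim, about a finger's breadth (15 mm) or less away but not touching the wheel; do not shift the rest or disturb the red insole, the glue jar and the pen lying around.

Things in the scene. Friction and masses are not known exactly. Their poses are not given: they have to be found in the camera images.
- cam_lever (a joint): angle of the red cam lever on the tool-rest slide (rad): 0 = lying level, fully down, rest locked (hard stop); 1.1 to 1.35 = standing, rest free. It swings in the upright plane along the grinder's x: going down, its tip moves away from the robot (+x) and then down. About 2 N at the tip moves it; it stays where it is left
- lever_pivot (a point): centre of the lever's level pin, 42 mm up; axes as the grinder's. The lever is a bar 18 mm wide (y) and 12 mm thick; its middle line passes 3 mm above the pin when down, and it ends 89 mm from the pin, the last 62 mm being the red handle. Two grey cheeks, 46 mm long in x, stand 20 mm either side of the pin in y and rise to 56 mm above the table
- lever_tip (a point): centre line of the red handle, 4 mm short of its end and 85 mm from the pin
- grinder: bench grinder, fixed to the table, 257 mm tall: black motor (130 mm diameter, axis 155 mm up), blue guarded wheel at the far end, bare grey wheel 160 mm from the origin to -x. Origin on the table under the motor's middle; x along the spindle away from the robot, y from the tool rest's side into the machine, z up
- wheel: the exposed grey grinding wheel, standing still: 200 mm diameter, 25 mm thick. Origin at its centre, 155 mm above the table; axes as the grinder's, x is its axis. The rim point facing the tool rest is 100 mm from the centre to -y
- rest: the tool rest: a steel plate 90 mm (x) by 70 mm (y), 8 mm thick, on a post and slide. Origin at the centre of the plate's top face, 130 mm above the table; axes as the grinder's. It slides along y, its edge 5 to 11 mm from the wheel's rim; free while the lever is up, held by the cam while it is down. The plate is rigid
- tray: blue plastic tray, 210 mm (x) by 330 mm (y), walls 4 mm thick and 25 mm high, floor 4 mm thick. Origin at the centre of its underside on the table; fixed
- block_a: heel-raise block, black with a tan cork top, D-shaped in plan: 90 mm long (x), 60 mm wide (y), 50 mm tall; straight parallel sides, flat at -x, rounded (radius 30 mm) at +x. Origin at the centre of the underside, z up. The two look and measure the same; one is solid rubber (280 to 400 g), one foam (70 to 120 g): only lifting tells
- block_b: heel-raise block, black with a tan cork top, D-shaped in plan: 90 mm long (x), 60 mm wide (y), 50 mm tall; straight parallel sides, flat at -x, rounded (radius 30 mm) at +x. Origin at the centre of the underside, z up. The two look and measure the same; one is solid rubber (280 to 400 g), one foam (70 to 120 g): only lifting tells
- block_a_nose (a point): middle of the rounded end of block_a: 45 mm from its origin to +x, 25 mm above its underside
- block_b_nose (a point): the same on block_b
- red_insole: loose red insole, 260 x 90 mm, 6 mm thick, on the table behind the tray. Bystander
- glue_jar: amber jar, 66 mm diameter, 85 mm tall. Bystander
- pen: blue marker pen, 140 mm long, 12 mm thick, lying on the robot's side of the grinder. Bystander
Not all that is in view belongs to the job. Leave any green or turquoise look-alike of the block_a alone. What is shaped like the block_b but turquoise is not meant.

How it is judged:
On the way, in this order (a step that is already met when the one before it is completed fails the run):
1. the cam lever is pushed down: within 0.12 rad of its stop (value of joint cam_lever below 0.12 rad), for 0.2 s.
2. the block that proves the lighter is lifted in the fingers, at least 30 mm clear of the tray's floor, while the heavier stands in the tray ((((z of block_a in the frame of tray above 0.034 m and contact force between block_a and the fingers above 1 N and contact force between block_a and tray below 0.05 N) and contact force between block_b and tray above 2 N) or ((z of block_b in the frame of tray above 0.034 m and contact force between block_b and the fingers above 1 N and contact force between block_b and tray below 0.05 N) and contact force between block_a and tray above 2 N))), for 0.3 s.
3. the heavier block is lifted likewise, while the lighter stands in the tray (it does not matter if the heavier was lifted and put back before) ((((z of block_a in the frame of tray above 0.034 m and contact force between block_a and the fingers above 1 N and contact force between block_a and tray below 0.05 N) and contact force between block_b and tray between 0.3 and 2 N) or ((z of block_b in the frame of tray above 0.034 m and contact force between block_b and the fingers above 1 N and contact force between block_b and tray below 0.05 N) and contact force between block_a and tray between 0.3 and 2 N))), for 0.3 s.
At the end, for the whole second after the job is handed in: Lever under 0.12 rad. Heavier block gripped, flat on the rest (0.3 to 30 N on the plate, tilt under 0.1 rad), rounded end to the wheel, square within 0.2 rad, centred within 15 mm, 1 to 22 mm clear of the rim. Lighter block upright in the tray, released and at rest (value of joint cam_lever below 0.12 rad and ((contact force between block_a and the fingers above 2 N and contact force between block_a and rest between 0.3 and 30 N and angle between each of block_a, block_b's own z axis and vertical below 0.1 rad and angle between the x axis of block_a and the y axis of wheel, either way round below 0.2 rad and y of block_a_nose in the frame of wheel between -0.122 and -0.101 m and x of block_a_nose in the frame of wheel between -0.015 and 0.015 m and z of block_a in the frame of rest between -0.004 and 0.006 m and contact force between block_a and wheel below 0.2 N and linear speed of each of block_a, block_b below 0.02 m/s and contact force between block_b and tray between 0.3 and 2 N and x of block_b in the frame of tray between -0.1 and 0.1 m and y of block_b in the frame of tray between -0.16 and 0.16 m and z of block_b in the frame of tray below 0.008 m and contact force between block_b and the fingers below 0.05 N) or (contact force between block_b and the fingers above 2 N and contact force between block_b and rest between 0.3 and 30 N and angle between each of block_b, block_a's own z axis and vertical below 0.1 rad and angle between the x axis of block_b and the y axis of wheel, either way round below 0.2 rad and y of block_b_nose in the frame of wheel between -0.122 and -0.101 m and x of block_b_nose in the frame of wheel between -0.015 and 0.015 m and z of block_b in the frame of rest between -0.004 and 0.006 m and contact force between block_b and wheel below 0.2 N and linear speed of each of block_b, block_a below 0.02 m/s and contact force between block_a and tray between 0.3 and 2 N and x of block_a in the frame of tray between -0.1 and 0.1 m and y of block_a in the frame of tray between -0.16 and 0.16 m and z of block_a in the frame of tray below 0.008 m and contact force between block_a and the fingers below 0.05 N))); the arm keeps its last pose, push and grip.
It fails at once if a block is pushed against the wheel (over 3 N) (contact force between any of block_a, block_b and wheel above 3 N).
It fails at once if the tool rest is shifted by more than 5 mm (distance of rest from where it was at the start of the episode above 0.005 m).
It fails at once if a bystander (red insole, jar, pen) is moved by more than 25 mm (distance of any of red_insole, glue_jar, pen from where it was at the start of the episode above 0.025 m).
It also fails if it takes over 67 s, if anything falls off the work surface, if the arm or the gripper's body presses on something with over 40 N, if the wrist force passes 120 N, or if a joint passes its speed limit or range.

ROBOT

A 6-joint arm with a two-finger parallel gripper is mounted at the origin on the work surface. World frame = base frame: x ahead of the robot, y to its left, z up, the work surface at z = 0. Lengths are in m, angles in rad, forces in N, time in s.
With the tool pointing down it reaches from about 0.275 to 0.875 m from the base axis. Payload 12.5 kg.
Tool frame: the origin (TCP) lies on the centre line of the jaws, within the pads' length; the fingertips stand r.finger_overhang ahead of it and the grasp point (between the pads) lies 3 mm ahead of it (r.finger_overhang is the distance from the TCP to the fingertips, in m); z points along the fingers, y is the line along which they close (so a half turn about z gives the same grasp; the last joint's range is limited). The gripper opens to 85 mm and grips with 20 to 120 N. Pads are 22 mm wide; open, the fingers measure 114 mm over their backs; the gripper's body (76 mm by 85 mm) begins 54 mm behind the grasp point. The pads swing forward as they close: fully open they stand 13 mm farther back than shut.
Start: joints at [-1.274, 0.351, 1.652, -0, 1.139, -0.085], TCP at [0.205, -0.51, 0.253] pointing down, gripper open.
Joint ranges: [-2.75, 2.75], [-0.79, 2.1], [0.01, 2.65], [-1.57, 4.71], [0.07, 3.14], [-2.87, 2.87]. Speed limits (rad/s): [2.22, 2.22, 2.79, 3.14, 3.14, 3.14].

INTERFACE

Orientations are given as a unit quaternion [x, y, z, w].
In Python, from cell import r, optics gives the robot as it stands. The module is installed in compiled form; this text tells all that it offers. Calls block until the motion is done:
- r.move_to(position, orientation): joint-space move of the TCP to a pose.
- r.move_linear(position, rot=None, vel=0.15): straight line of the TCP; rot=None keeps the orientation; vel is the mean speed in m/s.
- r.set_joints(angles): joint-space move.
- r.set_gripper(opening, squeeze=None): opening from 0.0 (shut) to 1.0 (fully open); squeeze is the grip in N (None keeps the last); returns when the fingers have stopped.
- r.sleep(seconds).
- r.inverse_kinematics(position, orientation): joint angles nearest the present ones, or None.
- optics.get_image(name): name is "scene" or "top"; returns a dict with "pixels" (480x640x3 uint8, red, green, blue), "depth" (480x640 float32, m along the optical axis (not along the pixel's ray), 0 where there is no reading), "fx", "fy", "cx", "cy" (pixels), "camera_from_world" (4x4, takes a point from world to camera coordinates). Camera axes: x right, y down, z forward; pixel columns grow to the right and rows downward; lengths in m; the calibration is good to about 2 mm. A picture is of the moment at which its call begins.
A pose or a line that the arm cannot do raises r.PlanningError and nothing moves.
- r.hand_in(): hands the job in; it is judged then, once.
Readings, each from a call of its own:
- r.current_t(): time.
- r.current_q(): joint angles.
- r.current_qvel(): joint speeds.
- r.current_effort(): joint torques, N m.
- r.current_tool_pos(): TCP position.
- r.current_ee_rot(): TCP orientation.
- r.current_contact_force(): force on the tool from outside, world axes, zero at the start.
- r.current_torque(): the same for the moment, N m.
- r.current_opening(): opening from 0.0 (shut) to 1.0 (fully open).
- r.current_finger_force(): force on a finger pad.
Only numpy, scipy, OpenCV 4.12 (cv2) and the standard library are available. Lean on these libraries where they do the work, as an engineer would, in place of code of your own. Each camera call takes 0.05 s, during which the arm holds its last target. There are 200 camera calls.

## Working session

There is one attempt and no reset: what is moved stays moved. The work goes in short steps, each a Python script; the robot and the scene stay as the last script left them, time stands still between calls to the robot, and variables do not carry over. Pictures are saved under pics/ and viewed, at most 10 in all, crops included, and the job is handed in when it is done.

```bash
mkdir -p pics
cat > h.py <<'E'
import numpy as np, cv2
from cell import r, optics
from scipy.spatial.transform import Rotation as R
def shot(n):
    im=optics.get_image(n); im['T']=np.linalg.inv(im['camera_from_world']); return im
def cloud(im):
    v,u=np.mgrid[:480,:640]; d=im['depth']
    P=np.stack([(u-im['cx'])/im['fx']*d,(v-im['cy'])/im['fy']*d,d],-1)
    return P@im['T'][:3,:3].T+im['T'][:3,3]
def save(im,f): cv2.imwrite('pics/'+f,cv2.cvtColor(im['pixels'],cv2.COLOR_RGB2BGR))
def down(yaw): # tool z down, tool y (closing line) at heading yaw+90deg -> tool x at yaw
    return (R.from_euler('z',yaw)*R.from_euler('x',np.pi)).as_quat()
E
python3 - <<'E'
from h import *
for n in('top','scene'):
    im=shot(n); save(im,n+'0.png'); np.savez('/tmp/'+n,**im); print(n,im['T'][:3,3],im['fx'],im['T'][:3,2],(im['depth']>0).mean())
print(r.current_tool_pos(),r.current_ee_rot(),r.finger_overhang,r.current_t())
E
```

```text
top [ 0.28646969 -0.14511362  1.42689082] 590.4468127005188 [ 0.19860829 -0.00124365 -0.98007816] 0.9960611979166667
scene [ 1.30892976 -0.86862698  0.80130646] 501.8884951475897 [-0.60091775  0.57703491 -0.5531081 ] 0.996025390625
[ 0.20486688 -0.51013088  0.25280754] [ 9.81837012e-01  1.89725569e-01 -4.78286495e-05 -5.36784497e-04] 0.022 0.1
```

View pics/top0.png

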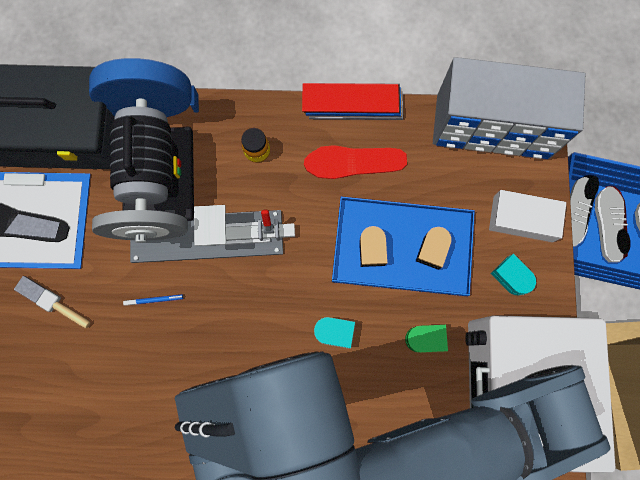

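View pics/scene0.png

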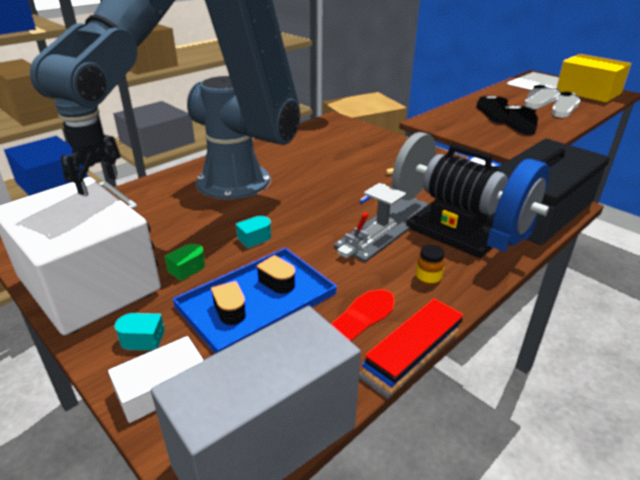

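The top view shows +x going up and +y going left. The two cork-topped blocks are at about (374,245) and (435,246) in the blue tray, which fits the description. The teal ones at (335,332) and (515,275) and the green one at (428,338) are decoys. The red lever is at (266,217), the rest plate at (210,225) and the wheel at (140,225). In the scene view the lever stands at (362,222).

```bash
cat > m.py <<'E'
from h import *
ims={n:dict(np.load(f'/tmp/{n}.npz')) for n in('top','scene')}
def ray(im,uv,z):
    uv=np.atleast_2d(uv).astype(float)
    d=np.c_[(uv[:,0]-im['cx'])/im['fx'],(uv[:,1]-im['cy'])/im['fy'],np.ones(len(uv))]@im['T'][:3,:3].T
    o=im['T'][:3,3]; return o+d*((z-o[2])/d[:,2])[:,None]
im=ims['top']; P=cloud(im); hsv=cv2.cvtColor(im['pixels'],cv2.COLOR_RGB2HSV)
H,S,V=[hsv[...,i].astype(int) for i in range(3)]
# tray
m=((H>100)&(H<125)&(S>150)&(P[...,2]<.04)).astype(np.uint8); m[:180]=0; m[:,:320]=0; m[:,480:]=0
c=max(cv2.findContours(m,0,2)[0],key=cv2.contourArea)[:,0]
b=cv2.minAreaRect(ray(im,c,.025)[:,:2].astype(np.float32)); print('tray',b)
# cork
m=((H>8)&(H<25)&(S>60)&(V>170)).astype(np.uint8); m[:215]=0; m[275:]=0; m[:,350:360]*=1; m[:,:350]=0; m[:,465:]=0
for c in cv2.findContours(m,0,2)[0]:
    if cv2.contourArea(c)<200: continue
    mm=np.zeros_like(m); cv2.drawContours(mm,[c],-1,1,-1)
    q=ray(im,c[:,0],.054)[:,:2]; rc=cv2.minAreaRect(q.astype(np.float32))
    bx=cv2.boxPoints(rc); e=bx[1]-bx[0],bx[2]-bx[1]; ax=max(e,key=np.linalg.norm); ax=ax/np.linalg.norm(ax)
    px=ray(im,np.argwhere(mm)[:,::-1],.054)[:,:2]; cen=np.array(rc[0])
    if ((px.mean(0)-cen)@ax)>0: ax=-ax   # centroid lies toward flat end
    print('block px',c[:,0].mean(0),'c',rc[0],rc[1],'nose yaw',np.arctan2(ax[1],ax[0]),'top z',np.median(P[...,2][mm>0]))
# red lever in both
for n,box in(('top',(200,235,255,280)),('scene',(205,245,345,375))):
    i2=ims[n]; Q=cloud(i2); h=cv2.cvtColor(i2['pixels'],cv2.COLOR_RGB2HSV).astype(int)
    m=((h[...,0]<8)|(h[...,0]>172))&(h[...,1]>140); k=np.zeros_like(m); k[box[0]:box[1],box[2]:box[3]]=1; m&=k
    q=Q[m]; print('lever',n,len(q),'mean',q.mean(0)); o=q[np.argsort(q[:,2])]; print(' low',np.median(o[:15],0),'high',np.median(o[-15:],0))
# rest plate & wheel & slide
z=P[...,2]; u=np.mgrid[:480,:640][1]
m=((abs(z-.130)<.005)&(u>185)&(u<240)&(np.mgrid[:480,:640][0]>190)&(np.mgrid[:480,:640][0]<270)).astype(np.uint8)
c=max(cv2.findContours(m,0,2)[0],key=cv2.contourArea)[:,0]
print('rest',cv2.minAreaRect(ray(im,c,.130)[:,:2].astype(np.float32)),np.median(z[m>0]))
np.save('/tmp/P',P)
c=cv2.findContours(((abs(z-.235)<.025)&(u>80)&(u<200)).astype(np.uint8),0,2)[0]
m=(z>.2)&(u>85)&(u<195); 
q=P[m]; q=q[(q[:,2]>.2)]; 
print(np.histogram(q[:,0],bins=12)); 
i2=ims['scene']; Q=cloud(i2)
E
python3 m.py
python3 - <<'E'
import cv2
a=cv2.imread('pics/top0.png');b=cv2.imread('pics/scene0.png')
import numpy as np
x=cv2.resize(a[180:300,80:320],(800,400),interpolation=cv2.INTER_CUBIC)
y=cv2.resize(b[130:270,330:470][:, :],(200,200)); 
z=cv2.resize(a[190:300,330:480],(273,200),interpolation=cv2.INTER_CUBIC);w=cv2.resize(b[180:270,320:450],(289,200),interpolation=cv2.INTER_CUBIC)
o=np.zeros((600,800,3),np.uint8);o[:400]=x;o[400:,:200]=y;o[400:,200:473]=z;o[400:,473:762]=w
cv2.imwrite('pics/crop1.png',o)
E
```

```text
tray ((0.544157087802887, -0.3289192020893097), (0.3294498920440674, 0.21147185564041138), 85.48592376708984)
block px [434.98461538 248.86153846] c (0.542485237121582, -0.40199217200279236) (0.05996955186128616, 0.08813104778528214) nose yaw -0.33949992 top z 0.05473893959636689
block px [373.78378378 241.40540541] c (0.53919917345047, -0.25359460711479187) (0.0888853445649147, 0.05905657634139061) nose yaw 0.026670082 top z 0.054612740961281325
lever top 121 mean [ 0.583135   -0.00281883  0.11646447]
 low [ 0.57596194 -0.00258827  0.07793625] high [ 0.59295369 -0.0020547   0.12778696]
lever scene 99 mean [0.57104285 0.0183969  0.08810601]
 low [ 4.64399398e-01  1.50476628e-01 -3.81541986e-04] high [ 0.59858953 -0.00332806  0.12620584]
rest ((0.560139536857605, 0.12060509622097015), (0.09101282060146332, 0.06964515149593353), 4.0585174560546875) 0.13038182066472714
(array([ 224,  674,  174,  202,    0,    0,  981,  607, 1403, 1328,  597,
       2811]), array([0.06554217, 0.13496035, 0.20437853, 0.27379671, 0.3432149 ,
       0.41263308, 0.48205126, 0.55146944, 0.62088762, 0.6903058 ,
       0.75972398, 0.82914216, 0.89856035]))
```

View pics/crop1.png

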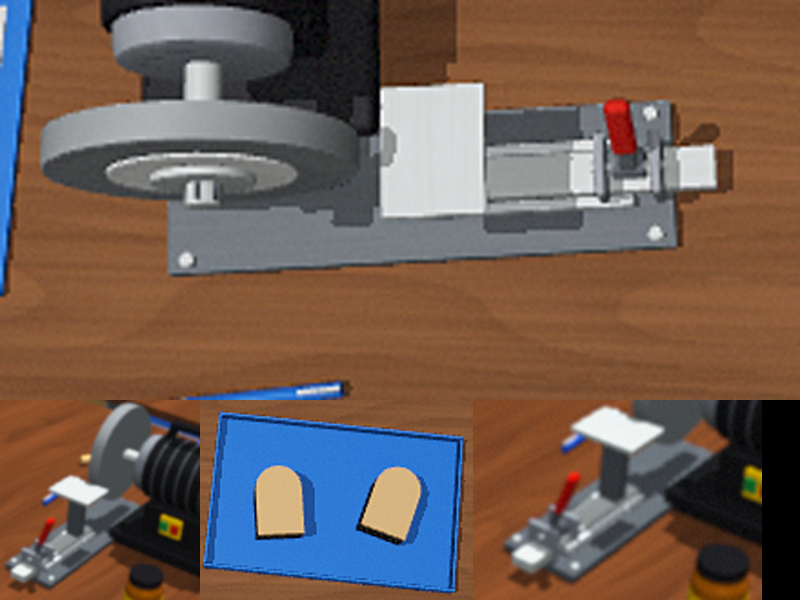

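The crop confirms the two cork-topped D blocks, both measuring 60 x 89 mm with tops at 55 mm. The rest measures 91 x 70 mm at 130 mm, with a yaw of about 4.06°. The lever stands at about 1.24 rad. Next I'll locate the wheel.

```bash
cat > w.py <<'E'
from h import *
from scipy.optimize import least_squares
ims={n:dict(np.load(f'/tmp/{n}.npz')) for n in('top','scene')}
c,s=np.cos(np.radians(4.06)),np.sin(np.radians(4.06)); A=np.array([[c,s],[-s,c]]); o=np.array([.5601,.1206])
for n in ims:
    P=cloud(ims[n]).reshape(-1,3); L=np.c_[(P[:,:2]-o)@A.T,P[:,2]]
    q=L[(abs(L[:,0])<.05)&(L[:,1]>.035)&(L[:,1]<.26)&(L[:,2]>.16)]
    f=lambda p:np.hypot(q[:,1]-p[0],q[:,2]-.155)-.1
    k=(abs(q[:,0])<.008)   # mid-thickness -> rim surface or faces
    rad=np.hypot(q[:,1]-.143,q[:,2]-.155); rim=q[(rad>.093)]
    print(n,len(q),'rim x pct',np.percentile(rim[:,0],[2,10,50,90,98]),'zmax',np.percentile(q[:,2],99.5),'y ext',np.percentile(q[:,1],[0.5,99.5]))
    a=q[(abs(q[:,0])<.006)&(q[:,2]>.17)]
    if len(a)>10:
        sol=least_squares(lambda p:np.hypot(a[:,1]-p[0],a[:,2]-.155)-p[1],[.143,.1],loss='soft_l1',f_scale=.002); print(' centre y,R',sol.x,len(a))
P=cloud(ims['top']).reshape(-1,3);L=np.c_[(P[:,:2]-o)@A.T,P[:,2]]
q=L[(abs(L[:,1]+.123)<.04)&(abs(L[:,0])<.06)&(L[:,2]>.05)&(L[:,2]<.065)];print('cheeks x',np.percentile(q[:,0],[5,95]),'y',np.percentile(q[:,1],[3,97]))
E
python3 w.py
python3 - <<'E'
from h import *
for p,y in(((.54,-.002,.23),.07),((.539,-.2536,.03),.03),((.5425,-.402,.03),-.34),((.5641,.064,.17),1.64)):
    for k in(0,np.pi): print(p,k,r.inverse_kinematics(p,down(y+k)))
E
```

```text
top 2083 rim x pct [-0.01497379 -0.01286424 -0.00259717  0.00804953  0.01049474] zmax 0.2582768137542435 y ext [0.04782836 0.2365511 ]
 centre y,R [0.14660866 0.1000117 ] 518
scene 1230 rim x pct [-0.0113495  -0.00791223  0.00458135  0.0125597   0.01425872] zmax 0.2560111623724685 y ext [0.04515897 0.23853391]
 centre y,R [0.14689189 0.10052651] 184
cheeks x [-0.01740953  0.02058428] y [-0.14727692 -0.1003512 ]
(0.54, -0.002, 0.23) 0 [-8.99209825e-02  3.58498665e-01  1.70275743e+00 -4.44089210e-16
  1.08033655e+00  1.41087534e+00]
(0.54, -0.002, 0.23) 3.141592653589793 [-0.08992098  0.35849867  1.70275743  0.          1.08033655 -1.73071731]
(0.539, -0.2536, 0.03) 0 [-5.17912725e-01  7.31724826e-01  1.66093449e+00 -4.44089210e-16
  7.48933334e-01  1.02288360e+00]
(0.539, -0.2536, 0.03) 3.141592653589793 [-0.51791273  0.73172483  1.66093449  0.          0.74893333 -2.11870905]
(0.5425, -0.402, 0.03) 0 [-7.06646994e-01  8.39979533e-01  1.42401801e+00 -4.44089210e-16
  8.77595112e-01  1.20414933e+00]
(0.5425, -0.402, 0.03) 3.141592653589793 [-0.70664699  0.83997953  1.42401801  0.          0.87759511 -1.93744332]
(0.5641, 0.064, 0.17) 0 [ 3.09734031e-02  4.80267347e-01  1.68222537e+00 -4.44089210e-16
  9.79099940e-01 -3.82302701e-02]
(0.5641, 0.064, 0.17) 3.141592653589793 None
```

```bash
cat >> h.py <<'E'
YG=np.radians(4.06); GR=R.from_euler('z',YG).as_matrix(); REST=np.array([.5601,.1206,.130])
def loc(x,y,z): return REST*[1,1,0]+GR@[x,y,z]   # grinder-aligned frame at the rest, z from table
E
python3 - <<'E'
from h import *
T0=r.current_t()
q=down(YG); PX,PY=.001,-.1238
def corner(th,rho=.078,gap=0): # wanted fingertip leading corner (x,z)
    return PX+rho*np.cos(th)-(.009+gap)*np.sin(th), .042+rho*np.sin(th)+(.009+gap)*np.cos(th)
def tcp(th,gap=0):
    x,z=corner(th,gap=gap); return loc(x-.011,PY,z+r.finger_overhang)
r.set_gripper(0.0)
p=tcp(1.3,.02); r.move_to(p+[0,0,.1],q); r.move_linear(p,vel=.2)
f0=np.array(r.current_contact_force())
for th in np.r_[np.arange(1.2,.05,-.1),.03,0]:
    r.move_linear(tcp(th),vel=.12)
    f=np.array(r.current_contact_force())-f0; print(round(th,2),f.round(1))
    if np.linalg.norm(f)>30: break
z=r.current_tool_pos()[2]
for k in range(6):
    if f[2]>10: break
    z-=.001; p=tcp(0); p[2]=z; r.move_linear(p,vel=.05); f=np.array(r.current_contact_force())-f0; print('d',z,f.round(1))
r.sleep(.3)
p=np.array(r.current_tool_pos()); print(p,r.current_t()-T0)
r.move_linear(p+[0,0,.13],vel=.3)
im=shot('scene'); save(im,'scene1.png'); np.savez('/tmp/scene1',**im)
h=cv2.cvtColor(im['pixels'],cv2.COLOR_RGB2HSV).astype(int); P=cloud(im)
m=((h[...,0]<8)|(h[...,0]>172))&(h[...,1]>140); k=np.zeros_like(m); k[195:260,340:390]=1; m&=k; m&=(P[...,2]>.02)
L=(P[m]-REST*[1,1,0])@GR; print(len(L)); i=np.argsort(L[:,0]); print(L[i[:10]].mean(0),L[i[-10:]].mean(0), r.current_t())
E
```

```text
1.2 [-2.   0.2 -0.1]
1.1 [-1.5 -0.2 -0.1]
1.0 [-1.5  0.  -0.6]
0.9 [-0.7 -0.4 -0.8]
0.8 [-0.6 -0.4  0.8]
0.7 [-1.1  0.5 -1.2]
0.6 [-0.9  0.2 -0.7]
0.5 [-0.6  0.4 -0.3]
0.4 [-0.9  0.1 -1.3]
0.3 [-0.7 -0.1 -1.5]
0.2 [-0.  -0.3 -0.7]
0.1 [-1.5  0.2 -0.5]
0.03 [-0.2 -0.2 -0.8]
0.0 [-0.5  0.2  0.7]
d 0.07206321391007094 [-3.9 -0.2  8.8]
d 0.07106321391007094 [-8.1  1.3 17.7]
[0.63691111 0.0018827  0.07279282] 8.0417
118
[ 0.03215472 -0.12380907  0.04831655] [ 0.09095853 -0.12691735  0.04892317] 8.7833
```

The lever handle now lies level (48.3 to 48.9 mm along its length) and the hard stop was felt at 18 N. Next I'll lift the first block.

```bash
cat >> h.py <<'E'
B={'L':(.5392,-.2536,.027),'R':(.5425,-.4020,-.339)}  # centre of block in plan, nose yaw
ZG=.004+.030
def gp(b,z):
    x,y,a=B[b]; return np.array([x-.006*np.cos(a),y-.006*np.sin(a),z])
def fz(n=6):
    f=[]
    for _ in range(n): f.append(r.current_contact_force()); r.sleep(.04)
    return np.mean(f,0)
def pick(b):
    q=down(B[b][2]); 
    r.set_gripper(1.0); r.move_to(gp(b,.12),q); r.move_linear(gp(b,ZG),vel=.2)
    f0=fz(); r.set_gripper(0.0,40); print('opening',r.current_opening())
    r.move_linear(gp(b,ZG+.055),vel=.15); r.sleep(.2); f=fz(); print(b,'df',(f-f0).round(2),'t',r.current_t()); return f-f0
def put(b):
    r.move_linear(gp(b,ZG+.004),vel=.15); r.move_linear(gp(b,ZG+.0005),vel=.04); r.set_gripper(1.0); r.move_linear(gp(b,.12),vel=.25)
E
python3 - <<'E'
from h import *
pick('L'); im=shot('scene'); save(im,'lift1.png')
E
```

```text
opening 0.7035101000604097
L df [ 0.3  -0.16 -0.96] t 12.8333
```

View pics/lift1.png

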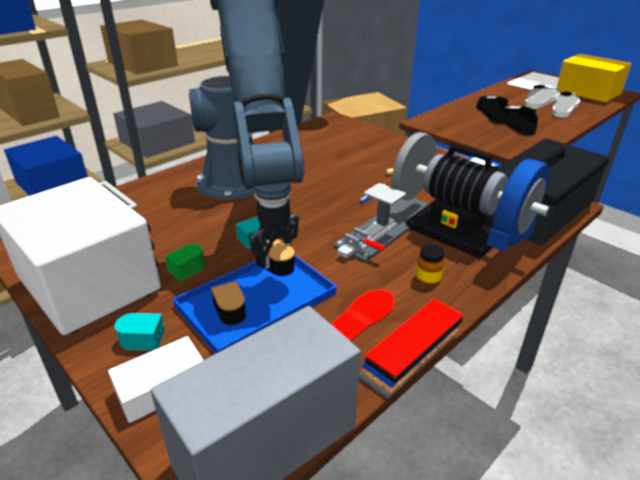

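The block is in the fingers above the tray at (283,258), and the lever lies flat at (372,243). It weighs about 1 N (98 g), so this is the foam one. I'll put it back and lift the other.

Run:
```python
from h import *
put('L'); f=pick('R')
im=shot('scene'); save(im,'lift2.png'); P=cloud(im); 
d=np.hypot(P[...,0]-B['L'][0],P[...,1]-B['L'][1])<.025
z=P[...,2][d]; print('foam top z',np.percentile(z[z<.1],[5,50,95]),r.current_tool_pos(),r.current_opening(),r.current_finger_force())
```

```text
opening 0.701830815080579
R df [-0.28 -0.1  -2.98] t 17.5167
foam top z [0.05221418 0.05456374 0.05737132] [ 0.53678242 -0.3999911   0.08879332] 0.6982131597022972 43.93066763877869
```

View pics/lift2.png

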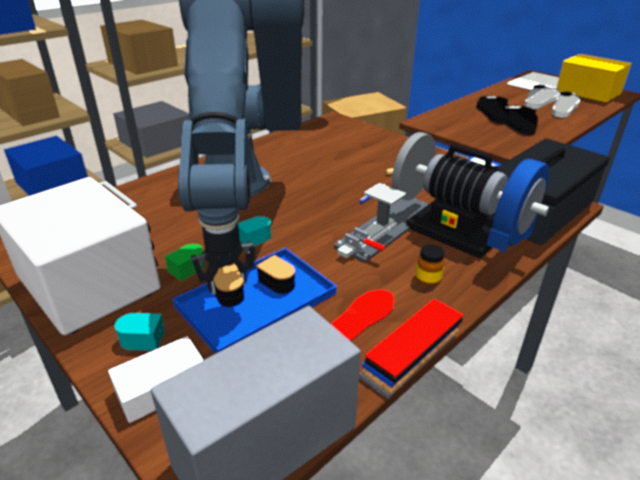

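The foam block stands at (277,273), top at 54.6 mm and upright. The rubber block in the hand at (229,283) weighs about 3 N. I'll carry it to the rest.

Run:
```python
from h import *
q=down(YG+np.pi/2)
p=np.array(r.current_tool_pos()); r.move_linear(p+[0,0,.15],vel=.25)
ty=.0467-.011-.045-.006
r.move_to(loc(0,ty-.07,.26),q); 
r.move_linear(loc(0,ty-.03,.20),vel=.2); r.move_linear(loc(0,ty,.170),vel=.1)
r.sleep(.3); f0=fz(); z=.1640
while True:
    r.move_linear(loc(0,ty,z),vel=.04); r.sleep(.1); f=fz(4)-f0
    if f[2]>4 or z<.155: break
    z-=.0007
print('z',z,f.round(2),r.current_torque())
for n in('top','scene'):
    im=shot(n); save(im,n+'f.png'); np.savez('/tmp/'+n+'f',**im)
print(r.current_tool_pos(),r.current_opening(),r.current_finger_force(),r.current_t())
a=cv2.imread('pics/topf.png')[170:290,80:320]; b=cv2.imread('pics/scenef.png')[110:270,300:500]
o=np.zeros((600,800,3),np.uint8); o[:300,:600]=cv2.resize(a,(600,300)); o[300:,:375]=cv2.resize(b,(375,300)); o[300:,375:]=cv2.resize(cv2.imread('pics/topf.png'),(425,300)); cv2.imwrite('pics/cropf.png',o)
```

```text
z 0.15979999999999997 [-2.78 -0.52  8.46] [-0.05285661  0.43395834  0.0045211 ]
[0.5612576  0.10531031 0.16051065] 0.6968195767251849 44.85975623130798 25.325
```

View pics/cropf.png

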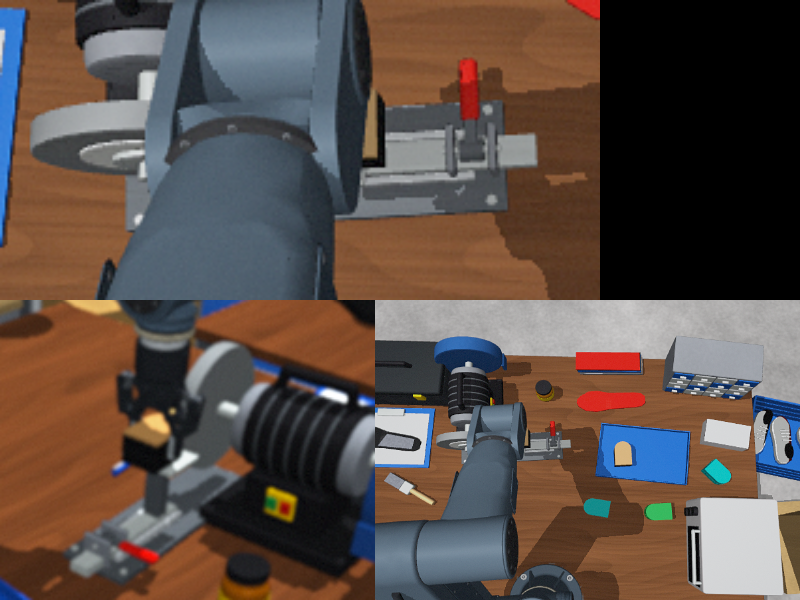

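The rubber block sits on the rest, with its flat end at about (146,440) in the crop's scene view, the lever down and the foam block in the tray. Now I'll check the flat face, top and rim gap from depth.

Run:
```python
from h import *
for n in('scene','top'):
    im=dict(np.load(f'/tmp/{n}f.npz')); P=cloud(im); L=(P-REST*[1,1,0])@GR
    h=cv2.cvtColor(im['pixels'],cv2.COLOR_RGB2HSV).astype(int)
    box=(abs(L[...,0])<.035)&(L[...,1]<.06)&(L[...,1]>-.075)&(L[...,2]>.133)&(L[...,2]<.187)
    cork=box&(h[...,0]>8)&(h[...,0]<25)&(h[...,1]>60)&(L[...,2]>.174); c=L[cork]
    print(n,'cork',len(c),np.percentile(c[:,2],[10,50,90]),'y min/max',np.percentile(c[:,1],[2,98]),'x',np.percentile(c[:,0],[2,98]))
    if len(c)>20: print(' plane slopes',np.linalg.lstsq(np.c_[c[:,:2],np.ones(len(c))],c[:,2],rcond=None)[0])
    f=L[box&(L[...,1]<-.045)&(L[...,2]<.170)]
    if len(f)>20: print(' flat face',len(f),np.median(f,0),'yaw/tilt',np.linalg.lstsq(np.c_[f[:,0],f[:,2],np.ones(len(f))],f[:,1],rcond=None)[0])
    pl=L[(abs(L[...,2]-.130)<.004)&(abs(L[...,0])<.06)&(abs(L[...,1])<.06)]; print(' plate',len(pl),np.percentile(pl,[2,98],axis=0).round(3).tolist())
im=dict(np.load('/tmp/topf.npz')); P=cloud(im); h=cv2.cvtColor(im['pixels'],cv2.COLOR_RGB2HSV).astype(int)
m=(h[...,0]>8)&(h[...,0]<25)&(h[...,1]>60)&(abs(P[...,2]-.054)<.006)&(abs(P[...,0]-.54)<.09)&(abs(P[...,1]+.33)<.15)
print('foam',P[m].mean(0),m.sum())
```

```text
scene cork 291 [0.1777545  0.18043489 0.1822078 ] y min/max [-0.05714213  0.01775153] x [-0.02975698  0.03175921]
 plane slopes [0.00028657 0.02940415 0.18097196]
 flat face 245 [ 0.00509907 -0.05420319  0.1524996 ] yaw/tilt [ 0.02260681  0.00467267 -0.05482099]
 plate 147 [[-0.021, -0.055, 0.126], [0.048, 0.052, 0.133]]
top cork 120 [0.17832944 0.18042946 0.18376419] y min/max [-0.05413946 -0.04252228] x [-0.02910418  0.02824626]
 plane slopes [-0.018427   -0.1816922   0.17167858]
 flat face 86 [-0.00421574 -0.05386834  0.15331455] yaw/tilt [-0.05150738 -0.01550069 -0.05098696]
 plate 16 [[-0.043, -0.051, 0.127], [-0.028, -0.032, 0.134]]
foam [ 0.5352014  -0.25305471  0.05449943] 835
```

Everything checks out: flat face at -54 mm puts the nose about 11 mm off the rim, and the block is centred, flat (top at 180.4 mm) and square.

Run:
```python
from h import *
print(r.current_contact_force(),r.current_finger_force()); print(r.hand_in())
```

```text
[-3.77620802 -0.96609236  5.01644622] 44.85975623130798
the job is handed in; nothing more can be done
None
```

The job is handed in, with no verdict shown: the lever is locked, the foam block (about 100 g) stands released in the tray, and the rubber block (about 300 g) is gripped flat on the rest with its nose about 11 mm from the wheel.

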